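# Load the keycap curing turntable and switch it on

### The arm

A 6-joint arm with a two-finger parallel gripper is mounted at the origin on the work surface. World frame = base frame: x ahead of the robot, y to its left, z up, the work surface at z = 0. Lengths are in m, angles in rad, forces in N, time in s.
With the tool pointing down it reaches from about 0.325 to 0.925 m from the base axis. Payload 3.1 kg.
Tool frame: the origin (TCP) lies midway between the tips of the shut fingers; the grasp point (between the pads) lies 19 mm behind it; z points along the fingers, x is the direction in which the jaws open and shut, and the axes are right-handed (so a half turn about z gives the same grasp; the last joint's range is limited). The gripper opens to 85 mm and grips with 20 to 120 N. Pads are 22 mm wide; open, the fingers measure 114 mm over their backs; the gripper's body (76 mm by 85 mm) begins 54 mm behind the grasp point. The pads swing forward as they close: fully open they stand 13 mm farther back than shut.
Start: joints at [0.99, 0.217, 1.613, -0, 1.311, -0.112], TCP at [0.282, 0.558, 0.231] pointing down, gripper open.
Joint ranges: [-2.75, 2.75], [-0.78, 2.1], [0.31, 2.55], [-1.13, 4.27], [0.13, 2.63], [-2.58, 2.58]. Speed limits (rad/s): [2.79, 2.79, 3.14, 3.14, 3.14, 3.14].

### API

Orientations are given as [roll, pitch, yaw] about the fixed x, y, z axes, in that order (R = Rz(yaw) Ry(pitch) Rx(roll)).
In Python, from plant import * gives the robot as it stands. The module is installed in compiled form; this text tells all that it offers.
- The arm moves only by the tool send_rows, never from a script. Its argument "targets" is a list of rows, each a list of 4 numbers: the shift along the tool's x, y, z in mm, then the turn about the tool's z in rad. A call has 1 to 12 rows; each row is the pose to reach, as a shift and turn from the pose measured when the call began, along the tool's axes at that moment; what a row does not reach only later rows make up. A row lasts 1/10 s, in which the tool goes at most 50 mm and 8.59 degrees, less where a joint would pass 70% of its speed; a pose out of reach is approached as far as the arm can. A call with a gripper value outside its range is refused whole. "fingers" is the finger opening in mm, from 0 to 85.4, set as the call begins (left out, the last holds). The fingers move at their own pace and stop on an object; "grip_force" is the grip in N (left out, the last holds). Time passes only in rows, so rows that repeat a pose let the fingers close. It gives the time, the measured TCP pose, the force and the opening at its end, in the units of the state.
- state(): the state, without advancing time (a new reading comes with each control period).
- read_camera(name): name is "scene" or "top" or "wrist"; returns a dict with "img" (400x640x3 uint8, red, green, blue), "range_z" (400x640 float32, m along the optical axis (not along the pixel's ray), 0 where there is no reading), "fx", "fy", "cx", "cy" (pixels), "rvec" (rotation vector, rad) and "tvec" (3), from world to camera coordinates, as OpenCV has them. Camera axes: x right, y down, z forward; pixel columns grow to the right and rows downward; lengths in m; the calibration is good to about 2 mm. A picture is of the moment at which its call begins.
- sign_off(): hands the job in, once; it reports no verdict.
Trained networks look in a picture, given as the dict that the camera call returned (one of the last four; its "shot" number tells which), for a name from the list of things; names that differ only in an ending like _2 or _b are one class to them, and where a whole thing is asked for, a point or a joint stands for the part that bears it (a point fixed in the world has none). Each returns a list of dicts, best first, with "score" (0 to 1); they miss things now and then, are a little off and sometimes report something else, mostly with a low value. They report only what shows in the picture. A call takes as long as a camera call. They do not tell look-alikes from the thing itself.
- regions_of(query, picture): "mask" (400x640 bool, what is visible of it) and "at" ([column, row] as shares, 0 to 1, of the picture: columns of its width, rows of its height, amid what is visible of it).
- tip_of(query, picture): "at" ([column, row] as shares, 0 to 1, of the picture: columns of its width, rows of its height: a listed point, or the origin of a listed thing).
The state is a dict: "time": time; "qpos": joint angles; "qd": joint speeds; "effort": joint torques, N m; "eef_pos": TCP position; "tcp_rot": TCP orientation; "wrist_force": force on the tool from outside, world axes, zero at the start; "torque": the same for the moment, N m; "finger_gap": opening from 0.0 (shut) to 1.0 (fully open).
Only numpy, scipy, OpenCV 4.12 (cv2) and the standard library are available. Lean on these libraries where they do the work, as an engineer would, in place of code of your own. Each camera call takes 0.05 s, during which the arm holds its last target.

### The job

Get the resin keycap ready to cure: nest the tapered holder, narrow end down, fully home and level in the flared collar of the turntable, with the keycap standing upright in the middle of the holder's flat top. Once both are in place and let go, twist the turntable's knob clockwise to its stop to switch it on. Set the parts down rather than dropping them, and leave the bowl, the funnel and the lidded box as they are.

Things in the scene. Friction and masses are not known exactly. Their poses are not given: they have to be found in the camera images.
- holder_mid (a point): Centre (half-way up, on the axis) of the tapered holder, a loose solid grey plastic round plug 52 mm tall, 70 to 140 g, z up its axis. Lowest 20 mm: a cone, radius 16 mm at the foot growing to 30 mm; above it a plain upright cylinder 60 mm in diameter, 32 mm tall, to grip it by, and a flat top. Starts standing on its foot on the counter.
- keycap_mid (a point): Centre (half-way up) of the resin keycap, a loose square amber part, 12 mm tall, about 12 g: lower 8 mm 18 x 18 mm, upper 4 mm stepped in to 14.5 x 14.5 mm. z up, x and y square to its sides. It starts upright on the counter.
- collar (a point): Centre of the open mouth of the flared grey collar fixed in the middle of the turntable's platter, 63 mm above the counter. Collar 20 mm high, inner diameter about 62 mm at the mouth and 34 mm at the bottom, 1 mm wider all round than the holder's cone. With the holder fully home, its foot rests on the platter (43 mm above the counter), its centre is 6 mm above this point and its whole upright cylinder stands clear above the collar. z up.
- turntable: The fixed curing turntable: white box 230 x 150 mm, 35 mm high, with a round platter (radius 68 mm, 8 mm thick) and the collar on it. Origin on the counter below the platter's axis; x points away from the knob, along the long side; the box reaches 75 mm along +x and 155 mm along -x. z up.
- knob_grip (a point): Grip point of the turntable's knob, on its upright axis, 72 mm above the counter, 112 mm from the platter's axis. The grip is an upright bar 42 mm long, 14 mm wide, 32 mm tall, its top 7 mm above this point; under it a disc of radius 22 mm, its top 23 mm below this point. x lies along the bar and turns with the knob, z up.
- knob (a joint): Angle of the knob in rad: 0 is off, it grows as the knob is turned clockwise seen from above and stops at 1.45 (fully on). Turns against light friction (about 0.05 N m) and stays where it is left.
- bowl: Bystander: loose stainless steel bowl, 120 mm in diameter, 50 mm high; origin at the centre of its underside.
- funnel: Bystander: loose green silicone funnel standing mouth down, 84 mm in diameter, 85 mm high; origin at the centre of its underside.
- box_mid (a point): Bystander: middle of a fixed clear plastic box 100 x 140 x 45 mm, point half-way up; its lid, hinged on the +x side, carries a small knob reaching about 90 mm above the counter.
- lid (a joint): Angle of the clear box's lid in rad, 0 shut, growing as it opens.
Mind the look-alikes: they are no part of the job. There is more than one size of the part that bears holder_mid; the job needs the middle-sized.

How it is judged:
By the outcome, as a careful person would: the job done as asked, in the order asked, and still so for the second after the job is handed in, with the robot touching nothing.
It also fails if it takes over 64 s, if anything falls off the work surface, if the arm or the gripper's body presses on something with over 40 N, if the wrist force passes 120 N, or if a joint passes its speed limit or range.

## Working session

There is one attempt and no reset: what is moved stays moved. The work goes in short steps, Python scripts to look and compute and a tool call to move; the robot and the scene stay as the last step left them, time stands still between calls to the robot, and variables do not carry over. Pictures are saved under pics/ and viewed, and the job is handed in when it is done.

Besides the shell and the picture viewer there is one more tool, called after "Call:" as name(argument=value, ...), one argument or row to a line, values as JSON. send_rows: Moves the arm, as the interface text tells. Its arguments: {"type":"object","properties":{"targets":{"type":"array"},"fingers":{"type":"number"},"grip_force":{"type":"number"}},"required":["targets"]}

```bash
mkdir -p pics; cat > h.py <<'E'
from plant import *
import numpy as np, cv2
def cam(n,save=None):
    p=read_camera(n)
    if save: cv2.imwrite('pics/'+save,p['img'][:,:,::-1])
    return p
def w2c(p): 
    R=cv2.Rodrigues(np.array(p['rvec'],float))[0]; return R,np.array(p['tvec'],float).reshape(3)
def px(p,u,v,z=None,d=None):
    R,t=w2c(p); ray=np.array([(u-p['cx'])/p['fx'],(v-p['cy'])/p['fy'],1.])
    c=-R.T@t; r=R.T@ray
    if z is not None: s=(z-c[2])/r[2]
    else: s=d if d else float(p['range_z'][int(round(v)),int(round(u))])
    return c+s*r
def proj(p,X):
    R,t=w2c(p); q=R@np.array(X,float)+t
    return np.array([p['fx']*q[0]/q[2]+p['cx'],p['fy']*q[1]/q[2]+p['cy']])
def cloud(p):
    R,t=w2c(p); v,u=np.mgrid[0:400,0:640]; z=p['range_z'].astype(float)
    P=np.stack([(u-p['cx'])/p['fx']*z,(v-p['cy'])/p['fy']*z,z],-1)
    W=(P-t)@R; W[z==0]=np.nan
    return W
E
python3 - <<'E'
from h import *
for n in ['top','scene']:
    p=cam(n,n+'1.png'); W=cloud(p)
    for q in ['holder_mid','keycap_mid','collar','turntable','knob_grip','bowl','funnel','box_mid']:
        for r in tip_of(q,p)[:4]:
            u,v=r['at'][0]*640,r['at'][1]*400
            print(n,q,round(r['score'],2),round(u),round(v),np.round(px(p,u,v),3))
print(state())
E
```

```text
top holder_mid 0.91 226 229 [0.503 0.318 0.05 ]
top holder_mid 0.59 224 267 [0.391 0.315 0.076]
top holder_mid 0.52 195 241 [0.465 0.412 0.038]
top keycap_mid 0.42 439 237 [ 0.494 -0.324  0.016]
top collar 0.38 435 184 [ 0.662 -0.32   0.003]
top turntable 0.56 317 218 [0.54  0.049 0.046]
top knob_grip 0.65 318 253 [0.434 0.045 0.072]
top bowl 0.67 433 184 [ 0.664 -0.316 -0.001]
top funnel 0.79 329 149 [0.755 0.017 0.046]
top box_mid 0.83 241 181 [0.64  0.275 0.089]
scene holder_mid 0.73 370 103 [0.409 0.311 0.072]
scene holder_mid 0.61 393 141 [0.531 0.302 0.051]
scene holder_mid 0.61 410 114 [0.472 0.401 0.041]
scene keycap_mid 0.38 161 250 [ 0.5   -0.322  0.014]
scene collar 0.59 306 184 [0.53  0.046 0.045]
scene turntable 0.94 305 199 [0.573 0.018 0.064]
scene knob_grip 0.74 286 150 [0.438 0.044 0.078]
scene bowl 0.89 194 316 [ 0.676 -0.314  0.004]
scene box_mid 0.78 423 189 [0.685 0.279 0.05 ]
{'time': 0.9, 'qpos': array([ 9.89752680e-01,  2.16907397e-01,  1.61340786e+00,  2.03363934e-05,
        1.31128592e+00, -1.12183537e-01]), 'qd': array([-0.00061045, -0.001263  ,  0.00194236, -0.00034426, -0.00097192,
       -0.00145936]), 'effort': array([-2.16061180e-04, -3.96881175e+01, -3.04261243e+01, -2.65271983e-04,
        5.51944722e-04,  4.56722574e-06]), 'eef_pos': array([0.28239083, 0.55757992, 0.23129155]), 'tcp_rot': array([-3.14157217e+00,  6.27021855e-06,  1.10193100e+00]), 'wrist_force': array([ 0.27025212, -0.51866917, -0.34474212]), 'torque': array([ 0.00417709, -0.0575639 ,  0.05029997]), 'finger_gap': 0.9986344737742826}
```

View pics/top1.png

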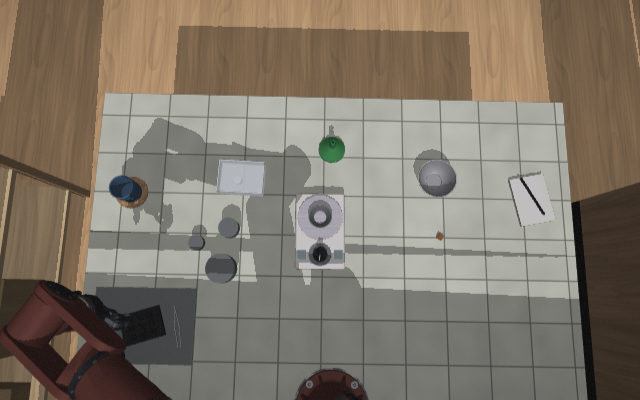

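View pics/scene1.png

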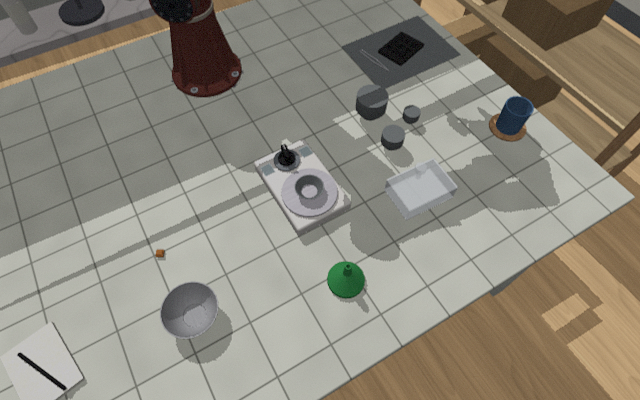

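The top view shows three plugs: large (221,267), middle (228,228) and small (196,242). The turntable is at about (320,230), with its knob at (319,254). The keycap is at (439,237). Next I'll measure sizes to confirm which plug is the middle one.

```bash
python3 - <<'E'
from h import *
p=cam('top'); W=cloud(p); 
ps=cam('scene'); Ws=cloud(ps)
np.savez('w.npz',W=W,Ws=Ws,img=p['img'],imgs=ps['img'])
def blob(Wx,c,r,zlo,zhi):
    m=(np.hypot(Wx[...,0]-c[0],Wx[...,1]-c[1])<r)&(Wx[...,2]>zlo)&(Wx[...,2]<zhi); return Wx[m]
for nm,c,r in [('mid',(.503,.315),.05),('big',(.391,.32),.06),('small',(.465,.405),.035)]:
  for k,Wx in (('top',W),('sc',Ws)):
    b=blob(Wx,c,r,.02,.15); zt=np.percentile(b[:,2],90); t=b[b[:,2]>zt-.006]
    (x,y),rad=cv2.minEnclosingCircle(t[:,:2].astype(np.float32))
    print(nm,k,len(t),'ztop',zt.round(4),'c',round(x,4),round(y,4),'mean',t.mean(0).round(4),'R',round(rad,4),'Rarea',)
for k,Wx in (('top',W),('sc',Ws)):
    b=blob(Wx,(.494,-.322),.03,.005,.03); print('cap',k,len(b),b.mean(0).round(4),b[:,2].max())
    b=blob(Wx,(.54,.045),.075,.040,.05);(x,y),rad=cv2.minEnclosingCircle(b[:,:2].astype(np.float32)); print('platter',k,x,y,rad)
    b=blob(Wx,(.54,.045),.05,.058,.07);(x,y),rad=cv2.minEnclosingCircle(b[:,:2].astype(np.float32)); print('collar',k,x,y,rad,b.mean(0))
    b=blob(Wx,(.434,.045),.03,.070,.09);print('knob',k,len(b),b.mean(0),cv2.minAreaRect(b[:,:2].astype(np.float32)))
    b=blob(Wx,(.50,.045),.2,.028,.038);b=b[abs(b[:,1]-.045)<.1];print('box',k,cv2.minAreaRect(b[:,:2].astype(np.float32)))
def crop(im,c,h,s): return cv2.resize(im[c[1]-h:c[1]+h,c[0]-h:c[0]+h],None,fx=s,fy=s,interpolation=cv2.INTER_CUBIC)
o=np.hstack([crop(p['img'],(215,245),48,4),crop(p['img'],(318,230),48,4)])
cv2.imwrite('pics/crop1.png',o[:,:,::-1])
o=np.hstack([crop(p['img'],(439,237),16,12),crop(ps['img'],(161,252),16,12)])
cv2.imwrite('pics/crop2.png',o[:,:,::-1])
print(state()['time'])
E
```

```text
mid top 272 ztop 0.0546 c 0.5066 0.3144 mean [0.5062 0.3139 0.052 ] R 0.0305 Rarea
mid sc 344 ztop 0.0525 c 0.5132 0.3157 mean [0.5133 0.3152 0.0508] R 0.0312 Rarea
big top 577 ztop 0.0764 c 0.3862 0.3277 mean [0.3868 0.3278 0.0741] R 0.0424 Rarea
big sc 610 ztop 0.074 c 0.3913 0.3275 mean [0.3933 0.3285 0.0724] R 0.0447 Rarea
small top 151 ztop 0.0428 c 0.4605 0.4107 mean [0.4602 0.4105 0.0401] R 0.023 Rarea
small sc 182 ztop 0.0395 c 0.4674 0.413 mean [0.4677 0.4123 0.0378] R 0.0239 Rarea
cap top 45 [ 0.4951 -0.325   0.0088] 0.015585268605783882
platter top 0.5423937439918518 0.04568645730614662 0.07238922268152237
collar top 0.5437485575675964 0.042057834565639496 0.03536351025104523 [0.54558576 0.03990719 0.06192093]
knob top 69 [0.43171326 0.03998533 0.07823649] ((0.432003915309906, 0.04003236070275307), (0.013323123566806316, 0.04100510850548744), 81.45996856689453)
box top ((0.5035489797592163, 0.040817029774188995), (0.2280905842781067, 0.14976942539215088), 0.9832865595817566)
cap sc 56 [ 0.5028 -0.3273  0.0097] 0.014484472042934612
platter sc 0.5401391983032227 0.044664252549409866 0.07480219751596451
collar sc 0.5484660267829895 0.0428549200296402 0.0359308160841465 [0.54477613 0.04575399 0.0612786 ]
knob sc 88 [0.43939287 0.04060576 0.07683471] ((0.4375647008419037, 0.04128165543079376), (0.013536128215491772, 0.0440579429268837), 82.85265350341797)
box sc ((0.5098785758018494, 0.04220250993967056), (0.2304975688457489, 0.14922292530536652), 0.8116530776023865)
1.0
```

View pics/crop1.png

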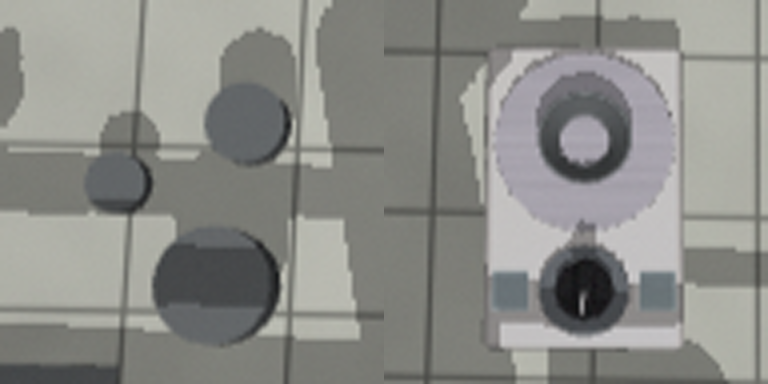

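View pics/crop2.png

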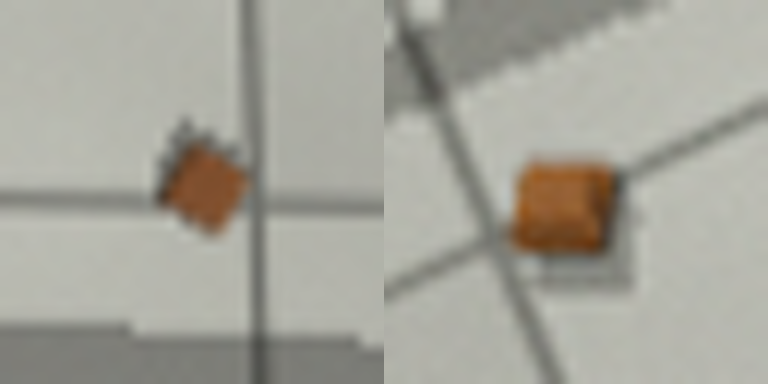

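The middle plug at (228,228) has R≈30 mm and top ≈52 mm, against 42/75 for the large one and 23/40 for the small. It fits the description, so I'll move above it.

Call:
send_rows(
  targets=[
    [-18,50,0,0],
    [-36,99,0,0],
    [-54,148,0,0],
    [-72,197,0,0],
    [-90,246,0,0],
    [-105,287,0,0],
    [-114,312,0,0],
    [-114,312,0,0],
    [-114,312,0,0],
  ],
  fingers=85,
)

```text
time: 1.9
eef_pos: [0.5094, 0.3145, 0.2313]
tcp_rot: [-3.141, -0.0, 1.1]
wrist_force: [-0.1, 0.8, -0.5]
finger_gap: 0.992
```

```bash
python3 - <<'E'
from h import *
s=state();print(s['eef_pos'],s['tcp_rot'],s['qpos'],s['time'])
p=cam('wrist','w1.png'); W=cloud(p); np.savez('w1.npz',W=W)
R,t=w2c(p); print('cam',-R.T@t, R[2])
m=(np.hypot(W[...,0]-.509,W[...,1]-.315)<.05)&(W[...,2]>.02);b=W[m];print(len(b))
if len(b):
  zt=np.percentile(b[:,2],90);t=b[b[:,2]>zt-.004]
  print(zt,cv2.minEnclosingCircle(t[:,:2].astype(np.float32)),t.mean(0))
E
```

```text
[0.50943764 0.3144909  0.23125027] [-3.14077334e+00 -1.88469744e-04  1.10007055e+00] [ 4.35484879e-01  1.61894121e-01  1.67751141e+00  7.89406761e-04
  1.30254414e+00 -6.64795112e-01] 1.9
cam [0.44473053 0.34787453 0.37394127] [ 0.25504686 -0.12942428 -0.95822777]
28751
0.3286208273153768 ((0.5011890530586243, 0.319146066904068), 0.032247211784124374) [0.4935841  0.3229788  0.32863537]
```

View pics/w1.png

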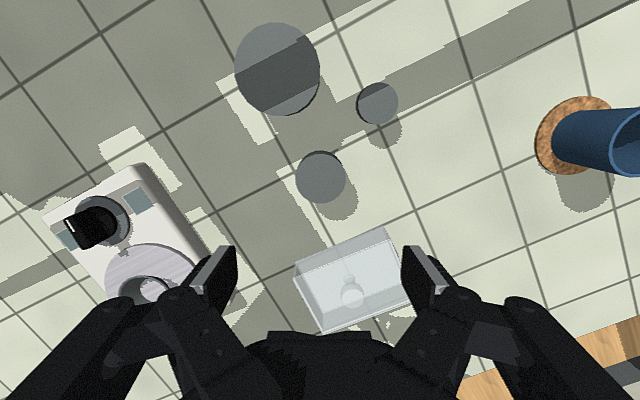

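The wrist view shows the middle plug at (320,178), the large one at (277,68), the small one at (378,104), and the box at (350,280). Next I'll measure in this view.

```bash
python3 - <<'E'
from h import *
W=np.load('w1.npz')['W']
def fit(c,r,zlo,zhi):
    m=(np.hypot(W[...,0]-c[0],W[...,1]-c[1])<r)&(W[...,2]>zlo)&(W[...,2]<zhi);b=W[m]
    (x,y),R=cv2.minEnclosingCircle(b[:,:2].astype(np.float32)); return len(b),x,y,R,b.mean(0)
print(fit((.509,.315),.05,.046,.062)); print(fit((.389,.328),.06,.065,.085)); print(fit((.464,.411),.035,.034,.05))
m=(abs(W[...,0]-.509)<.2)&(abs(W[...,1]-.04)<.07)&(W[...,2]>.07)&(W[...,2]<.09)
print(cv2.minAreaRect(W[m][:,:2].astype(np.float32)))
E
```

```text
(1999, 0.5107713341712952, 0.31584733724594116, 0.030064674094319344, array([0.50988885, 0.31631137, 0.05201656]))
(6320, 0.3899317681789398, 0.3293682634830475, 0.042545877397060394, array([0.38877636, 0.32999979, 0.0738621 ]))
(1339, 0.46488210558891296, 0.4123194217681885, 0.022987807169556618, array([0.46474057, 0.41215187, 0.03953261]))
((0.4357830286026001, 0.042639151215553284), (0.015967942774295807, 0.04152064397931099), 82.1474380493164)
```

Call:
send_rows(
  targets=[
    [2,0,45,0],
    [2,0,90,0],
    [2,0,135,0],
    [2,0,175,0],
    [2,0,195,0],
    [2,0,209,0],
    [2,0,215,0],
    [2,0,215,0],
  ],
)

```text
time: 2.75
eef_pos: [0.5092, 0.3179, 0.0162]
tcp_rot: [-3.141, -0.0, 1.103]
wrist_force: [0.2, -0.5, 0.3]
finger_gap: 0.994
```

```bash
python3 - <<'E'
from h import *
p=cam('wrist','w2.png')
E
```

```text
(no output)
```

View pics/w2.png

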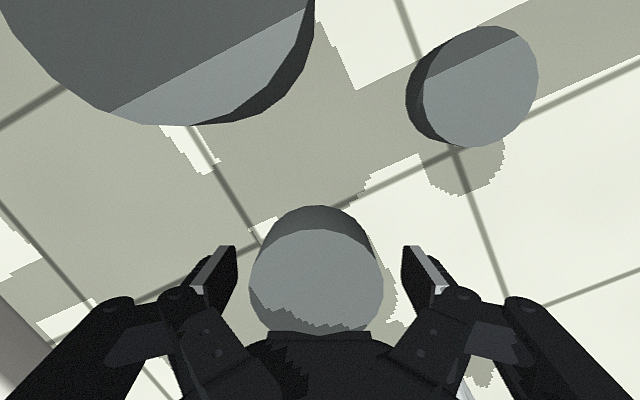

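The plug is centred between the fingers (249–384 against 236–402). I'll nudge the last 2 mm and grip.

Call:
send_rows(
  targets=[
    [-1,2,0,0],
    [-1,2,0,0],
  ],
)

```text
time: 3.0
eef_pos: [0.5131, 0.3169, 0.0192]
tcp_rot: [3.139, -0.005, 1.102]
wrist_force: [0.1, 0.2, -0.5]
finger_gap: 0.997
```

Call:
send_rows(
  targets=[
    [0,0,0,0],
    [0,0,0,0],
    [0,0,0,0],
    [0,0,0,0],
    [0,0,0,0],
    [0,0,0,0],
  ],
  fingers=45,
  grip_force=45,
)

```text
time: 3.6
eef_pos: [0.5144, 0.3172, 0.0207]
tcp_rot: [3.137, -0.006, 1.102]
wrist_force: [-0.6, 0.2, 6.5]
finger_gap: 0.686
```

```bash
python3 - <<'E'
from h import *
p=cam('wrist','w3.png');s=state();print(s['finger_gap'],s['eef_pos'],s['tcp_rot'])
E
```

```text
0.6839216126773441 [0.51436275 0.31719519 0.02068138] [ 3.13739764 -0.00607294  1.10244978]
```

View pics/w3.png

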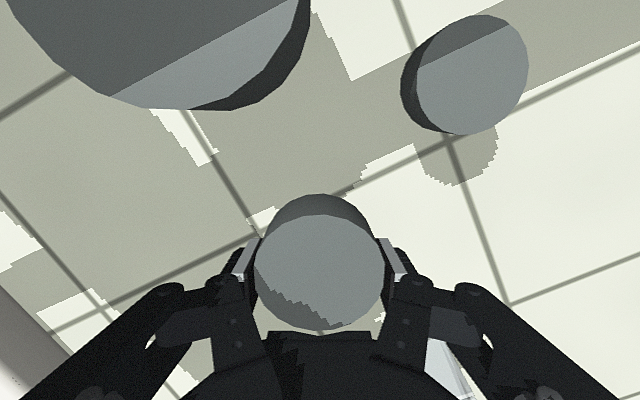

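Call:
send_rows(
  targets=[
    [0,0,-10,0],
    [0,0,-30,0],
    [0,0,-60,0],
    [0,0,-95,0],
    [0,0,-125,0],
    [0,0,-140,0],
    [0,0,-140,0],
  ],
)

```text
time: 4.35
eef_pos: [0.5152, 0.3176, 0.1637]
tcp_rot: [3.134, -0.011, 1.102]
wrist_force: [0.4, 0.3, -0.2]
finger_gap: 0.686
```

```bash
cat >> h.py <<'E'
def circ(W,c,r,zlo,zhi):
    m=(np.hypot(W[...,0]-c[0],W[...,1]-c[1])<r)&(W[...,2]>zlo)&(W[...,2]<zhi);b=W[m]
    if len(b)<5: return None
    (x,y),R=cv2.minEnclosingCircle(b[:,:2].astype(np.float32))
    return len(b),np.round([x,y,R],4),b.mean(0).round(4)
E
python3 - <<'E'
from h import *
p=cam('wrist','w4.png');s=state();print(s['finger_gap'],s['eef_pos'],s['tcp_rot'],s['wrist_force'])
W=cloud(p);np.save('w4.npy',W)
m=(np.hypot(W[...,0]-s['eef_pos'][0],W[...,1]-s['eef_pos'][1])<.045)&(abs(W[...,2]-s['eef_pos'][2]-.034)<.012)
im=p['img'].copy();im[m]=(255,0,0);cv2.imwrite('pics/w4m.png',im[:,:,::-1])
b=W[m];print(len(b),cv2.minEnclosingCircle(b[:,:2].astype(np.float32)),b.mean(0))
# wrist look at turntable
m=(abs(W[...,0]-.5)<.2)&(abs(W[...,1]-.04)<.09)
print(m.sum())
E
```

```text
0.6865148248513259 [0.51376707 0.31686968 0.16130338] [ 3.13642322 -0.00741274  1.10243096] [-0.35523165 -0.40453058 -2.01511526]
14931 ((0.5094965100288391, 0.32039564847946167), 0.04326431453227997) [0.50978383 0.32025328 0.19510871]
32021
```

View pics/w4m.png

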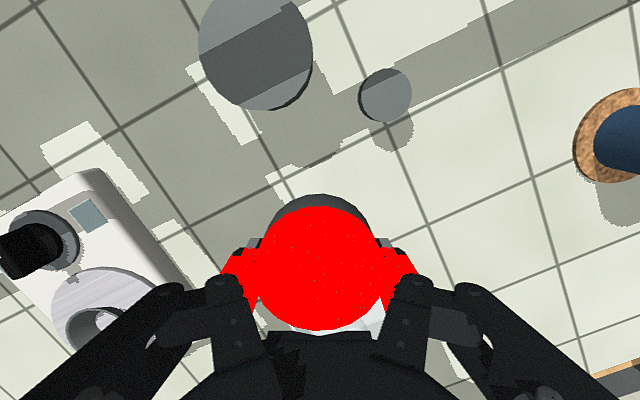

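```bash
python3 - <<'E'
from h import *
from scipy.spatial.transform import Rotation as Ro
W=np.load('w4.npy')
T=np.array([.51377,.31687,.1613]); R=Ro.from_euler('xyz',[3.13642,-.0074,1.10243]).as_matrix()
L=(W-T)@R*1000
m=(np.abs(L[...,0])<45)&(np.abs(L[...,1])<45)&(L[...,2]<-22)&(L[...,2]>-46)
b=L[m]; z=b[:,2]; c=b[(abs(b[:,0])<20)&(abs(b[:,1])<20)]
A=np.c_[c[:,:2],np.ones(len(c))]; pl=np.linalg.lstsq(A,c[:,2],rcond=None)[0]; print('top plane',pl)
res=b[:,2]-np.c_[b[:,:2],np.ones(len(b))]@pl
t=b[abs(res)<2.5]
for lo,hi in((-20,-12),(-12,-4),(-4,4),(4,12),(12,20)):
    s=t[(t[:,0]>lo)&(t[:,0]<hi)]; print('x',lo,hi,'y',np.percentile(s[:,1],[0.5,99.5]).round(1))
for lo,hi in((-28,-20),(-20,-14),(14,20),(20,28)):
    s=t[(t[:,1]>lo)&(t[:,1]<hi)]; print('y',lo,hi,'x',np.percentile(s[:,0],[0.5,99.5]).round(1))
# turntable
print(circ(W,(.547,.044),.075,.039,.048))
m=(abs(W[...,0]-.4358)<.04)&(abs(W[...,1]-.0426)<.04)&(W[...,2]>.072)&(W[...,2]<.09)
print(cv2.minAreaRect(W[m][:,:2].astype(np.float32)))
E
```

```text
top plane [ 5.77068134e-04  2.62178760e-03 -3.37203544e+01]
x -20 -12 y [-27.3  22.9]
x -12 -4 y [-30.7  26.6]
x -4 4 y [-31.4  27.8]
x 4 12 y [-31.2  27.1]
x 12 20 y [-28.8  24.6]
y -28 -20 x [-20.7  23.3]
y -20 -14 x [-24.3  27.3]
y 14 20 x [-22.6  25.8]
y 20 28 x [-17.7  20.4]
(4106, array([0.5428, 0.0427, 0.0678]), array([0.5134, 0.0481, 0.043 ]))
((0.43601933121681213, 0.04268692433834076), (0.016126243397593498, 0.04123544320464134), 77.47591400146484)
```

Call:
send_rows(
  targets=[
    [-15,15,0,0],
    [-42,41,0,0],
    [-74,72,0,0],
    [-106,103,0,0],
    [-138,134,0,0],
    [-170,166,0,0],
    [-200,195,0,0],
    [-220,214,0,0],
    [-229,223,0,0],
    [-229,223,0,0],
    [-229,223,0,0],
  ],
)

```text
time: 5.5
eef_pos: [0.6082, 0.013, 0.1593]
tcp_rot: [3.14, -0.007, 1.103]
wrist_force: [0.5, -0.2, -1.1]
finger_gap: 0.689
```

```bash
cat >> h.py <<'E'
from scipy.spatial.transform import Rotation as Ro
def tool(s): return np.array(s['eef_pos']),Ro.from_euler('xyz',s['tcp_rot']).as_matrix()
E
python3 - <<'E'
from h import *
s=state();p=cam('wrist','w5.png');W=cloud(p);np.save('w5.npy',W)
print(s['eef_pos'],s['tcp_rot'],s['qpos'],s['finger_gap'])
print('platter',circ(W,(.547,.044),.08,.039,.048)); print('mouth',circ(W,(.547,.044),.05,.058,.07))
m=(abs(W[...,0]-.4358)<.04)&(abs(W[...,1]-.0426)<.04)&(W[...,2]>.072)&(W[...,2]<.09)
print(cv2.minAreaRect(W[m][:,:2].astype(np.float32)))
E
```

```text
[0.60819903 0.01300259 0.15925279] [ 3.13965694 -0.00725729  1.10257013] [-0.09700195  0.24804294  1.71768457  0.00657838  1.17143634 -1.2021095 ] 0.688783312616696
platter (14937, array([0.5412, 0.0439, 0.0743]), array([0.5433, 0.0449, 0.0431]))
mouth (2074, array([0.5478, 0.043 , 0.0355]), array([0.5464, 0.0434, 0.0616]))
((0.45593634247779846, 0.03757370263338089), (0.012306597083806992, 0.0028583332896232605), 70.87557220458984)
```

View pics/w5.png

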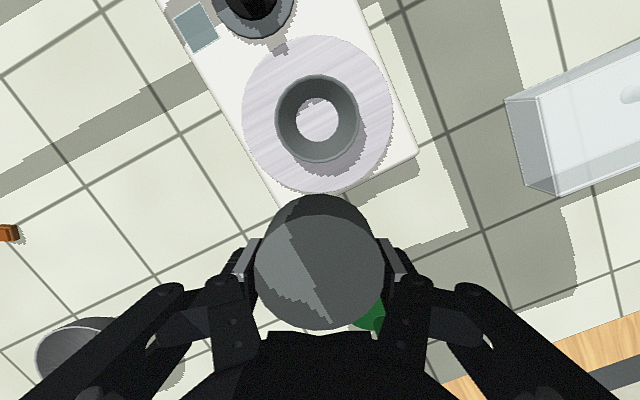

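```bash
python3 - <<'E'
from h import *
p=cam('wrist');W=cloud(p);s=state();T,R=tool(s)
from scipy.optimize import least_squares
# rim annulus fit
m=(np.hypot(W[...,0]-.547,W[...,1]-.0435)<.045)&(W[...,2]>.0605)&(W[...,2]<.066);b=W[m]
c=np.array([.547,.0435])
for k in range(30):
    a=np.arctan2(b[:,1]-c[1],b[:,0]-c[0]); r=np.hypot(b[:,0]-c[0],b[:,1]-c[1])
    bins=np.digitize(a,np.linspace(-np.pi,np.pi,37)); pts=[]
    for i in range(1,37):
        q=bins==i
        if q.sum()>5: pts.append([np.median(a[q]),np.median(r[q])])
    pts=np.array(pts); e=least_squares(lambda v:v[0]+v[1]*np.cos(pts[:,0])+v[2]*np.sin(pts[:,0])-pts[:,1],[.033,0,0],loss='soft_l1',f_scale=.001).x
    c=c+.7*e[1:]
print('rim',c,e[0],len(pts))
# bottom disc
g=p['img'].astype(int).mean(2)
lab=cv2.floodFill(p['img'].copy(),np.zeros((402,642),np.uint8),(317,119),(255,0,0),(12,)*3,(12,)*3,cv2.FLOODFILL_FIXED_RANGE|4)
mk=(lab[1]==[255,0,0]).all(2);v,u=np.nonzero(mk);print('disc px',len(u),u.min(),u.max(),v.min(),v.max())
(cx,cy),(w,h),_=cv2.fitEllipse(np.c_[u,v][cv2.convexHull(np.c_[u,v].astype(np.int32),returnPoints=False)[:,0]].astype(np.float32))
X=px(p,cx,cy,z=.043);print('disc',cx,cy,w,h,X, 'r mm',w/2/p['fx']*p['range_z'][119,317]*1000)
# held holder top in tool frame
L=(W-T)@R*1000
m=(np.abs(L[...,0])<45)&(np.abs(L[...,1])<45)&(L[...,2]<-22)&(L[...,2]>-46)
b=L[m];q=b[(abs(b[:,0])<20)&(abs(b[:,1])<20)];pl=np.linalg.lstsq(np.c_[q[:,:2],np.ones(len(q))],q[:,2],rcond=None)[0]
t=b[abs(b[:,2]-np.c_[b[:,:2],np.ones(len(b))]@pl)<2.5]
yy=t[abs(t[:,0]-1)<5][:,1];print('plane',pl,'y',np.percentile(yy,[.5,99.5]))
for y0 in(-18,14):
    xx=t[abs(t[:,1]-y0)<4][:,0];print('x',np.percentile(xx,[.5,99.5]))
for nm,c3 in(('rim',np.r_[c,.063]),('disc',X)): print(nm,'tool',((c3-T)@R*1000).round(1))
print(s['time'])
E
```

```text
rim [0.54783887 0.04285191] 0.03283420796632546 36
disc px 1060 296 336 100 140
disc 316.9267578125 120.57073211669922 38.71632766723633 42.17324447631836 [0.54882144 0.04314454 0.043     ] r mm 17.234547
plane [ 4.29581115e-03  5.33980924e-03 -3.09643675e+01] y [-32.38024764  26.78592162]
x [-25.96254188  26.29423591]
x [-25.93258273  26.13723385]
rim tool [ -1.9 -67.7  96.7]
disc tool [ -1.3 -67.  116.8]
5.6
```

Call:
send_rows(
  targets=[
    [0,-15,0,0],
    [-1,-40,5,0],
    [-2,-60,20,0],
    [-2,-64.5,35,0],
    [-2,-64.5,50,0],
    [-2,-64.5,60,0],
    [-2,-64.5,66,0],
    [-2,-64.5,68,0],
    [-2,-64.5,68,0],
    [-2,-64.5,68,0],
  ],
)

```text
time: 6.6
eef_pos: [0.5513, 0.0409, 0.0923]
tcp_rot: [3.137, -0.008, 1.104]
wrist_force: [0.4, -0.5, -0.7]
finger_gap: 0.685
```

```bash
python3 - <<'E'
from h import *
s=state();print(s['eef_pos'],s['tcp_rot'],s['wrist_force'],s['time'])
p=cam('wrist','w6.png');q=cam('scene');c=q['img'][130:250,240:370];cv2.imwrite('pics/s6.png',cv2.resize(c,None,fx=5,fy=5)[:,:,::-1])
E
```

```text
[0.55134825 0.04090162 0.09232742] [ 3.13701143 -0.00790858  1.10378848] [ 0.36311696 -0.4751395  -0.71735811] 6.6
```

View pics/w6.png

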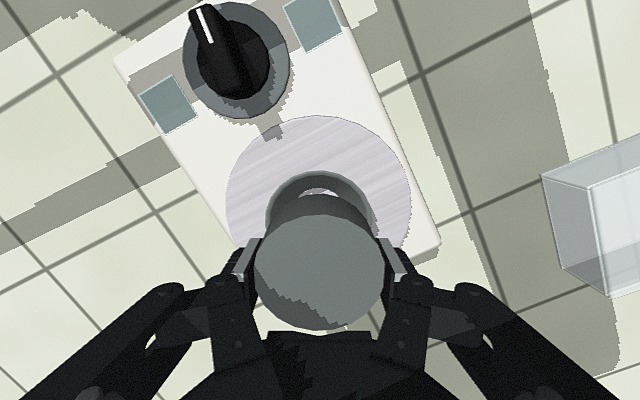

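View pics/s6.png

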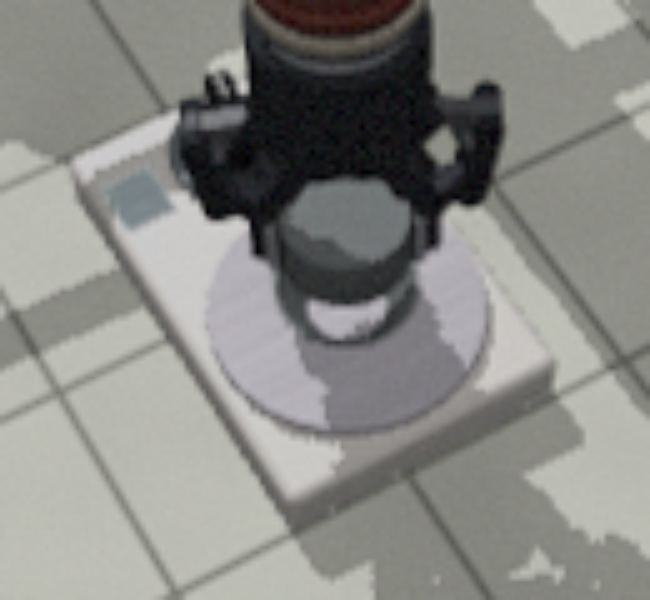

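Call:
send_rows(
  targets=[
    [0,0,5,0],
    [0,0,10,0],
    [0,0,14,0],
    [0,0,17,0],
    [0,0,20,0],
    [0,0,20,0],
  ],
)

```text
time: 7.3
eef_pos: [0.5508, 0.0411, 0.0718]
tcp_rot: [3.138, -0.007, 1.104]
wrist_force: [-0.6, 0.3, -1.6]
finger_gap: 0.689
```

```bash
python3 - <<'E'
from h import *
s=state();print(s['eef_pos'],s['tcp_rot'],s['wrist_force'],s['torque'],s['time'])
p=cam('wrist','w7.png')
s=state();print(s['eef_pos'],s['tcp_rot'],s['wrist_force'],s['torque'],s['time'])
E
```

```text
[0.55084212 0.04112862 0.07177222] [ 3.1380576  -0.00748316  1.10391708] [-0.55212739  0.28749175 -1.62465943] [-0.03514226  0.02645256 -0.00151664] 7.3
[0.55112631 0.04110266 0.07211422] [ 3.13749505 -0.00772971  1.10388773] [-0.30549827 -0.54860458 -1.37473788] [ 0.02907927 -0.0242162  -0.0071289 ] 7.35
```

View pics/w7.png

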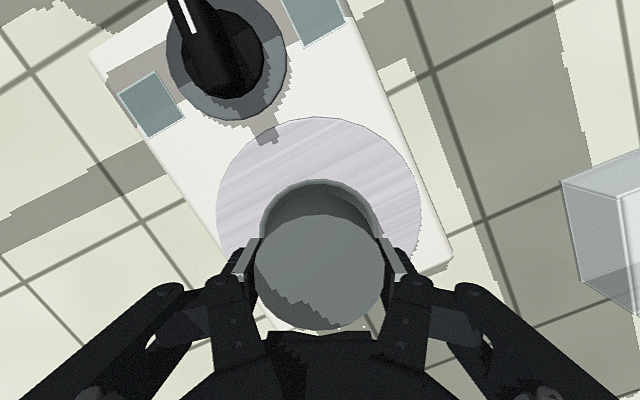

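Call:
send_rows(
  targets=[
    [0,0,2,0],
    [0,0,4,0],
    [0,0,5,0],
    [0,0,5,0],
  ],
)

```text
time: 7.75
eef_pos: [0.551, 0.0411, 0.0669]
tcp_rot: [3.138, -0.008, 1.104]
wrist_force: [-0.1, 0.1, -0.6]
finger_gap: 0.684
```

Call:
send_rows(
  targets=[
    [0,0,1,0],
    [0,0,2,0],
    [0,0,2,0],
  ],
)

```text
time: 8.05
eef_pos: [0.5509, 0.0412, 0.0648]
tcp_rot: [3.138, -0.007, 1.104]
wrist_force: [-1.0, 0.2, -1.2]
finger_gap: 0.683
```

Call:
send_rows(
  targets=[
    [0,0,1,0],
    [0,0,1,0],
    [0,0,1,0],
  ],
)

```text
time: 8.35
eef_pos: [0.5509, 0.0412, 0.0638]
tcp_rot: [3.138, -0.007, 1.104]
wrist_force: [0.6, 0.2, -1.6]
finger_gap: 0.684
```

Call:
send_rows(
  targets=[
    [0,0,0.7,0],
    [0,0,0.7,0],
    [0,0,0.7,0],
  ],
)

```text
time: 8.65
eef_pos: [0.551, 0.0411, 0.0637]
tcp_rot: [3.138, -0.007, 1.104]
wrist_force: [-3.6, -0.0, 5.8]
finger_gap: 0.688
```

Contact came at TCP z = 0.0637, the height predicted for fully home. I'll release and check.

Call:
send_rows(
  targets=[
    [0,0,0,0],
    [0,0,0,0],
    [0,0,0,0],
    [0,0,0,0],
    [0,0,0,0],
  ],
  fingers=85,
)

```text
time: 9.15
eef_pos: [0.5509, 0.0411, 0.0635]
tcp_rot: [3.138, -0.007, 1.104]
wrist_force: [-0.5, -0.7, -0.1]
finger_gap: 0.997
```

```bash
python3 - <<'E'
from h import *
s=state();print(s['eef_pos'],s['tcp_rot'],s['wrist_force'],s['finger_gap'],s['time'])
p=cam('wrist','w8.png')
W=cloud(p);b=W[(np.hypot(W[...,0]-.548,W[...,1]-.043)<.03)&(abs(W[...,2]-.095)<.012)]
print(len(b),b.mean(0),np.linalg.lstsq(np.c_[b[:,:2]-[.548,.043],np.ones(len(b))],b[:,2],rcond=None)[0])
E
```

```text
[0.55094929 0.04114571 0.06351816] [ 3.13822754 -0.00734121  1.10393639] [-0.46116792 -0.67172052 -0.09751207] 0.9967825356238181 9.15
12748 [0.54562112 0.04410262 0.09463755] [ 0.03450574 -0.01603629  0.09473732]
```

View pics/w8.png

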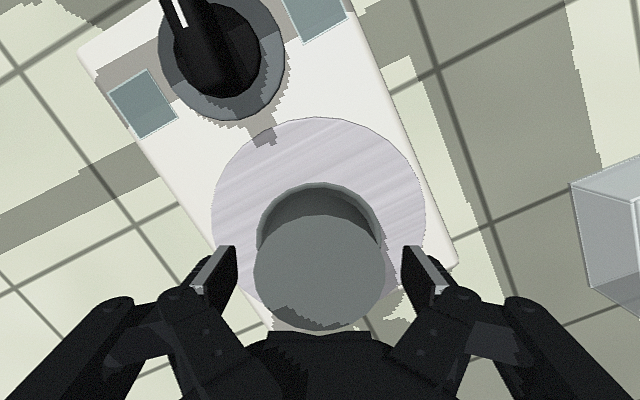

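Call:
send_rows(
  targets=[
    [0,0,-10,0],
    [0,0,-30,0],
    [0,0,-60,0],
    [0,0,-100,0],
    [0,20,-125,0],
    [0,50,-140,0],
    [0,60,-140,0],
    [0,60,-140,0],
    [0,60,-140,0],
  ],
)

```text
time: 10.1
eef_pos: [0.6017, 0.0139, 0.2017]
tcp_rot: [-3.141, -0.006, 1.104]
wrist_force: [0.4, -0.0, -0.2]
finger_gap: 0.992
```

```bash
python3 - <<'E'
from h import *
s=state();print(s['eef_pos'],s['tcp_rot'],s['wrist_force'],s['finger_gap'],s['time'])
p=cam('wrist','w9.png')
W=cloud(p);np.save('w9.npy',W);c=(.548,.043);m=(np.hypot(W[...,0]-c[0],W[...,1]-c[1])<.035)&(abs(W[...,2]-.095)<.008);b=W[m]
print(circ(W,c,.04,.089,.101));A=lambda b:np.linalg.lstsq(np.c_[b[:,:2]-c,np.ones(len(b))],b[:,2],rcond=None)[0]
print('top',A(b)); d=W[(np.hypot(W[...,0]-c[0],W[...,1]-c[1])>.042)&(np.hypot(W[...,0]-c[0],W[...,1]-c[1])<.065)&(abs(W[...,2]-.043)<.006)];print('platter',A(d))
e=W[(abs(W[...,2])<.01)];print('counter',A(e))
m=(abs(W[...,0]-.4358)<.04)&(abs(W[...,1]-.0426)<.04)&(W[...,2]>.072)&(W[...,2]<.09)
print(cv2.minAreaRect(W[m][:,:2].astype(np.float32)),W[m].mean(0))
E
```

```text
[0.60168356 0.01387554 0.2017356 ] [-3.14054686 -0.00597168  1.10382159] [ 0.4345466  -0.00499636 -0.18847832] 0.9918040909024627 10.1
(3815, array([0.5489, 0.0426, 0.0301]), array([0.5481, 0.0428, 0.095 ]))
top [ 0.00032421 -0.00040633  0.09504084]
platter [-0.00026218  0.00019593  0.04305153]
counter [2.33870821e-04 2.18221438e-04 7.41697904e-05]
((0.4444136321544647, 0.040176860988140106), (0.0139938835054636, 0.02501268871128559), 82.03316497802734) [0.44588214 0.03997445 0.07832615]
```

View pics/w9.png

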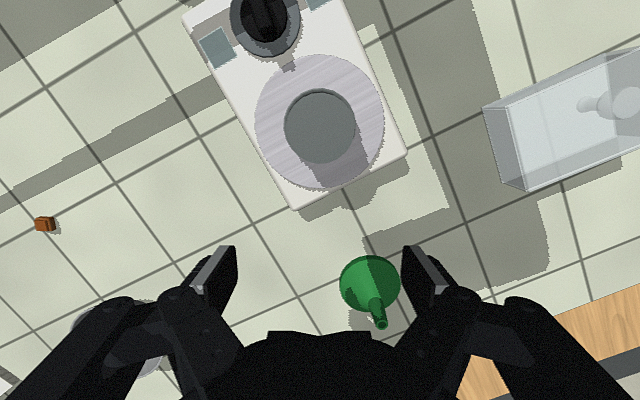

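Holder is home and level: top at z = 0.0950, tilt below 0.001, centre (.5485,.0427). Next is the keycap.

Call:
send_rows(
  targets=[
    [-30,10,0,0],
    [-72,23,0,0],
    [-116,37,0,0],
    [-160,51,0,0],
    [-204,65,0,0],
    [-248,79,0,0],
    [-292,93,0,0],
    [-330,105,0,0],
    [-350,111,0,0],
    [-350,111,0,0],
    [-350,111,0,0],
  ],
)

```text
time: 11.25
eef_pos: [0.5426, -0.347, 0.1982]
tcp_rot: [-3.138, -0.008, 1.104]
wrist_force: [-0.6, 0.5, 0.9]
finger_gap: 0.996
```

```bash
python3 - <<'E'
from h import *
s=state();print(s['eef_pos'],s['tcp_rot'],s['qpos'],s['time'])
p=cam('wrist','w10.png');W=cloud(p)
b=W[(abs(W[...,0]-.5)<.04)&(abs(W[...,1]+.326)<.04)&(W[...,2]>.005)&(W[...,2]<.02)]
m=(abs(W[...,0]-.5)<.04)&(abs(W[...,1]+.326)<.04)&(W[...,2]>.004)&(W[...,2]<.02)
v,u=np.nonzero(m);print(u.min(),u.max(),v.min(),v.max())
t=b[b[:,2]>.0095];print(len(b),len(t),b.mean(0),t.mean(0),cv2.minAreaRect(t[:,:2].astype(np.float32)),cv2.minAreaRect(b[:,:2].astype(np.float32)))
c=p['img'][max(0,int(v.mean())-40):int(v.mean())+40,int(u.mean())-40:int(u.mean())+40];cv2.imwrite('pics/w10c.png',cv2.resize(c,None,fx=7,fy=7,interpolation=cv2.INTER_CUBIC)[:,:,::-1])
r=tip_of('keycap_mid',p)
for x in r[:2]: print(x, px(p,x['at'][0]*640,x['at'][1]*400,z=.006))
E
```

```text
[ 0.54256943 -0.34697319  0.19819778] [-3.13775627 -0.00751666  1.10397832] [-0.68097067  0.28728199  1.59152856  0.0068405   1.26813505 -1.78701978] 11.25
307 322 130 145
245 155 [ 0.49930586 -0.32845648  0.01038801] [ 0.4995359  -0.32855574  0.01199223] ((0.4989086985588074, -0.32899239659309387), (0.015148041769862175, 0.015421327203512192), 58.0782470703125) ((0.4995145797729492, -0.3286702632904053), (0.017593661323189735, 0.017416169866919518), 62.86474609375)
{'at': [0.4916, 0.3372], 'score': 0.83} [ 0.49689089 -0.32717735  0.006     ]
```

View pics/w10.png

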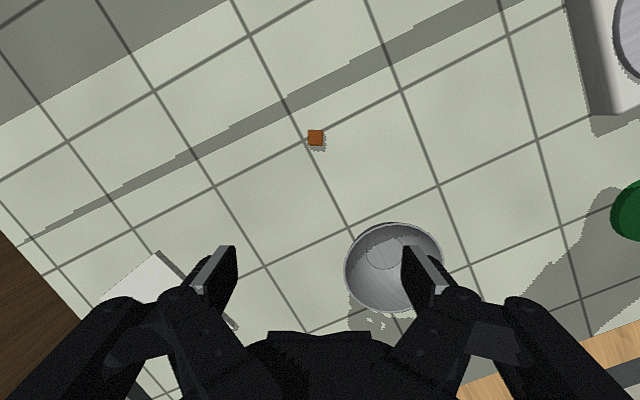

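View pics/w10c.png

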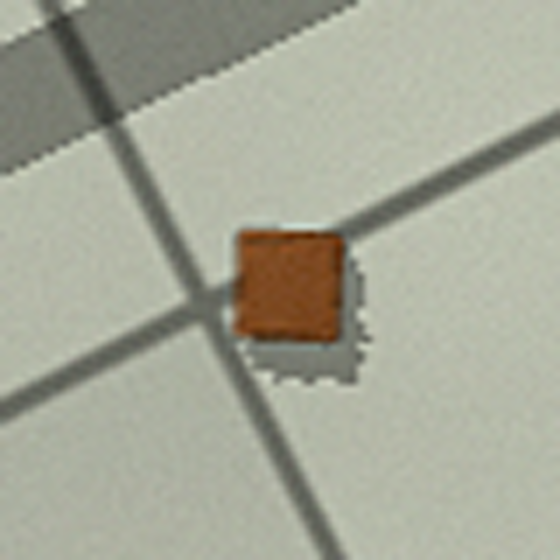

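```bash
python3 - <<'E'
from h import *
s=state();T,R=tool(s);p=cam('wrist');W=cloud(p)
b=W[(abs(W[...,0]-.5)<.04)&(abs(W[...,1]+.328)<.04)&(W[...,2]>.0095)&(W[...,2]<.02)]
print(cv2.minAreaRect(b[:,:2].astype(np.float32)),b.mean(0),T,s['tcp_rot'])
print(((np.r_[b.mean(0)[:2],0]-T)@R*1000).round(1))
E
```

```text
((0.49928462505340576, -0.3284067213535309), (0.01390249002724886, 0.01589786261320114), 62.791786193847656) [ 0.49912575 -0.32855315  0.01195802] [ 0.54318266 -0.34631467  0.19870743] [-3.1387008  -0.00694199  1.10582685]
[ -5.3 -46.8 198.8]
```

Call:
send_rows(
  targets=[
    [-2,-20,20,0],
    [-5,-40,55,0],
    [-5,-47,95,0],
    [-5,-47,130,0],
    [-5,-47,150,0],
    [-5,-47,160,0],
    [-5,-47,160,0],
    [-5,-47,160,0],
  ],
  fingers=45,
)

```text
time: 12.2
eef_pos: [0.5004, -0.3288, 0.0402]
tcp_rot: [-3.141, -0.006, 1.107]
wrist_force: [0.2, -0.0, 1.0]
finger_gap: 0.529
```

```bash
python3 - <<'E'
from h import *
s=state();T,R=tool(s);p=cam('wrist','w11.png');W=cloud(p)
print(T,s['tcp_rot'],s['finger_gap'])
b=W[(abs(W[...,0]-.5)<.04)&(abs(W[...,1]+.328)<.04)&(W[...,2]>.0095)&(W[...,2]<.016)]
print(cv2.minAreaRect(b[:,:2].astype(np.float32)),b.mean(0))
print(((np.r_[b.mean(0)[:2],0]-T)@R*1000).round(1))
s=state();print(s['eef_pos'])
E
```

```text
[ 0.50036761 -0.32877256  0.04023793] [-3.14113586 -0.00623409  1.10715703] 0.5288401984049375
((0.49921756982803345, -0.32837480306625366), (0.01436435803771019, 0.015440210700035095), 60.513694763183594) [ 0.49892096 -0.32828642  0.01186204]
[-0.5 -1.5 40.2]
[ 0.50071319 -0.32931394  0.04085839]
```

View pics/w11.png

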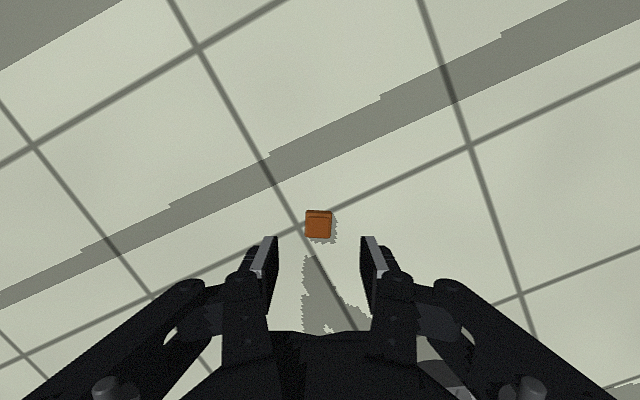

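The keycap is at (318,225), midway between the pads (278–361) and square to them. I'll descend.

Call:
send_rows(
  targets=[
    [0,-1,12,0],
    [0,-1.5,22,0],
    [0,-1.5,30,0],
    [0,-1.5,34,0],
    [0,-1.5,34,0],
    [0,-1.5,34,0],
  ],
)

```text
time: 12.85
eef_pos: [0.4994, -0.3285, 0.0066]
tcp_rot: [3.141, -0.006, 1.107]
wrist_force: [0.2, -0.8, 0.2]
finger_gap: 0.526
```

```bash
python3 - <<'E'
from h import *
p=cam('wrist','w12.png')
s=state();print(s['eef_pos'],s['tcp_rot'],s['wrist_force'])
p['img'];cv2.imwrite('pics/w12c.png',cv2.resize(p['img'][200:340,220:420],None,fx=4,fy=4)[:,:,::-1])
E
```

```text
[ 0.49961703 -0.32864877  0.00691394] [ 3.14059055 -0.00583593  1.10678107] [0.57165757 0.45441687 0.16471916]
```

View pics/w12c.png

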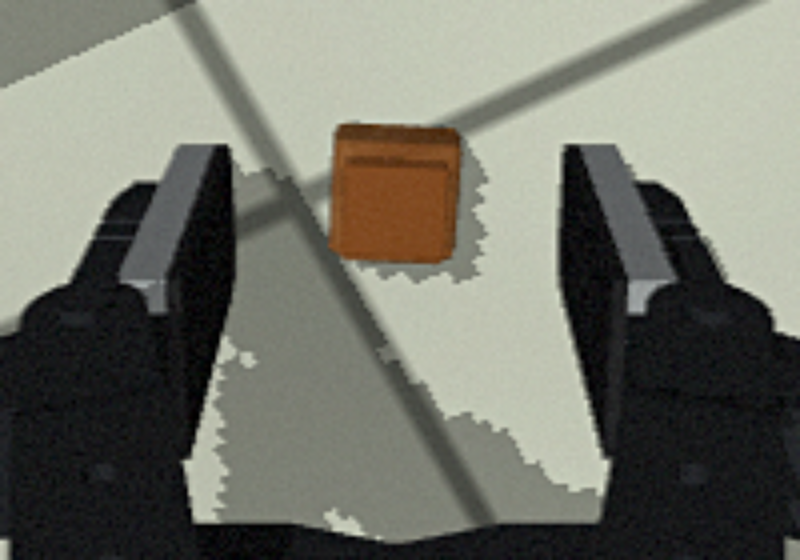

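Call:
send_rows(
  targets=[
    [0,0,2.5,0],
    [0,0,4.5,0],
    [0,0,4.5,0],
  ],
)

```text
time: 13.2
eef_pos: [0.4995, -0.3285, 0.0022]
tcp_rot: [3.141, -0.006, 1.107]
wrist_force: [0.7, -0.2, 0.2]
finger_gap: 0.528
```

Call:
send_rows(
  targets=[
    [0,0,0,0],
    [0,0,0,0],
    [0,0,0,0],
    [0,0,0,0],
    [0,0,0,0],
    [0,0,0,0],
  ],
  fingers=8,
  grip_force=25,
)

```text
time: 13.8
eef_pos: [0.4997, -0.3286, 0.0024]
tcp_rot: [3.141, -0.006, 1.107]
wrist_force: [-0.1, -0.5, 1.6]
finger_gap: 0.2
```

```bash
python3 - <<'E'
from h import *
p=cam('wrist','w13.png')
s=state();print(s['eef_pos'],s['tcp_rot'],s['wrist_force'],s['finger_gap']*85.4,s['time'])
p['img'];cv2.imwrite('pics/w13c.png',cv2.resize(p['img'][200:340,220:420],None,fx=4,fy=4)[:,:,::-1])
E
```

```text
[ 0.49963159 -0.32861856  0.0023748 ] [ 3.14058685 -0.00585425  1.10679273] [-0.25187683 -0.80198811  0.55442569] 16.68068461872346 13.85
```

View pics/w13c.png

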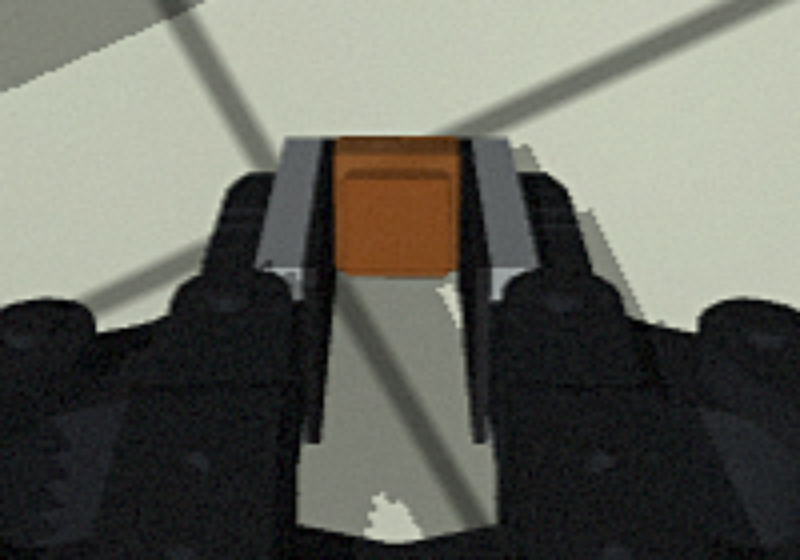

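Call:
send_rows(
  targets=[
    [0,0,-8,0],
    [0,0,-25,0],
    [0,0,-55,0],
    [0,0,-95,0],
    [0,0,-135,0],
    [0,0,-165,0],
    [0,0,-180,0],
    [0,0,-180,0],
  ],
)

```text
time: 14.65
eef_pos: [0.5007, -0.3309, 0.1865]
tcp_rot: [3.134, -0.004, 1.107]
wrist_force: [0.2, -0.5, -0.0]
finger_gap: 0.195
```

Call:
send_rows(
  targets=[
    [20,-4,0,0],
    [55,-10,0,0],
    [95,-17,0,0],
    [137,-24,0,0],
    [180,-32,0,0],
    [223,-40,0,0],
    [265,-47,0,0],
    [305,-54,0,0],
    [336,-60,0,0],
    [354,-63,0,0],
    [354,-63,0,0],
    [354,-63,0,0],
  ],
)

```text
time: 15.85
eef_pos: [0.6014, 0.014, 0.1853]
tcp_rot: [3.137, -0.002, 1.108]
wrist_force: [-0.7, -1.0, -0.0]
finger_gap: 0.198
```

```bash
python3 - <<'E'
from h import *
s=state();T,R=tool(s);p=cam('wrist','w14.png');W=cloud(p);np.save('w14.npy',W)
s2=state();print(T,s2['eef_pos'],s['tcp_rot'],s['finger_gap'],s['time'])
print(circ(W,(.548,.043),.04,.089,.101))
b=W[(np.hypot(W[...,0]-.548,W[...,1]-.043)<.035)&(abs(W[...,2]-.095)<.006)]
print('holder tool',((np.r_[b.mean(0)[:2],.095]-T)@R*1000).round(2))
hsv=cv2.cvtColor(p['img'],cv2.COLOR_RGB2HSV);m=(hsv[...,0]<18)&(hsv[...,1]>130)&(hsv[...,2]>60)
m[:, :250]=0;m[:,390:]=0;m[:190]=0
L=(W-T)@R*1000;q=L[m];q=q[np.isfinite(q[:,0])];print(len(q),np.percentile(q,[1,50,99],axis=0).round(1))
z=q[:,2];t=q[z<np.percentile(z,5)+1.5];print('cap top',t.mean(0),np.percentile(t,[1,99],axis=0).round(1))
cv2.imwrite('pics/w14c.png',cv2.resize(p['img'][200:340,220:420],None,fx=4,fy=4)[:,:,::-1])
E
```

```text
[0.60141015 0.01396971 0.18530003] [0.60155566 0.0133762  0.18567897] [ 3.13687889e+00 -2.14390897e-03  1.10785682e+00] 0.19848354227874487 15.85
(4376, array([0.5489, 0.0426, 0.0301]), array([0.548 , 0.0429, 0.095 ]))
holder tool [  1.9  -61.12  90.02]
1080 [[ -8.   -9.4 -10.8]
 [  0.6  -3.7  -8.9]
 [  8.7   6.8   0.6]]
cap top [ 0.30135617 -0.71993023 -9.66497967] [[ -6.5  -7.5 -11. ]
 [  7.4   6.3  -8.9]]
```

View pics/w14.png

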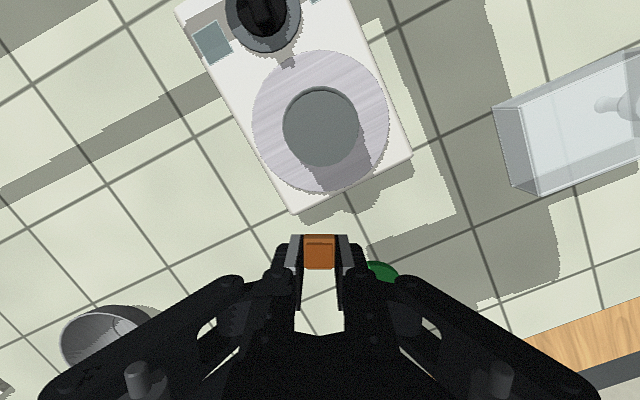

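View pics/w14c.png

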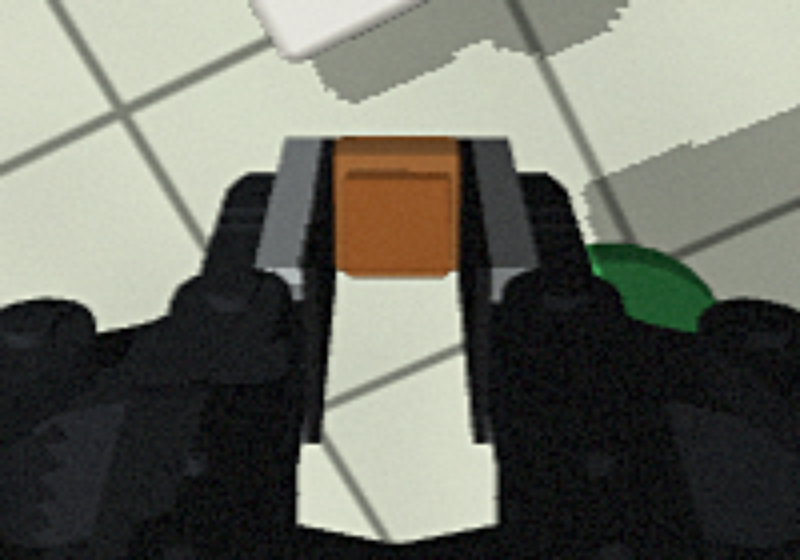

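Call:
send_rows(
  targets=[
    [0,-20,0,0],
    [1,-45,10,0],
    [1.7,-58,30,0],
    [1.7,-60,50,0],
    [1.7,-60,62,0],
    [1.7,-60,70,0],
    [1.7,-60,72,0],
    [1.7,-60,72,0],
    [1.7,-60,72,0],
  ],
)

```text
time: 16.8
eef_pos: [0.5502, 0.0414, 0.1143]
tcp_rot: [3.135, -0.003, 1.106]
wrist_force: [0.2, -0.4, -0.4]
finger_gap: 0.2
```

```bash
python3 - <<'E'
from h import *
s=state();T,R=tool(s);p=cam('wrist','w15.png');W=cloud(p);s2=state()
print(T,s2['eef_pos'],s['tcp_rot'],s2['tcp_rot'],s['time'])
cv2.imwrite('pics/w15c.png',cv2.resize(p['img'][140:340,200:440],None,fx=3,fy=3)[:,:,::-1])
q=cam('top');cv2.imwrite('pics/t15c.png',cv2.resize(q['img'][190:260,280:360],None,fx=8,fy=8)[:,:,::-1])
E
```

```text
[0.55016069 0.04142759 0.11433758] [0.55014915 0.04151239 0.11439524] [ 3.13452864e+00 -3.11124738e-03  1.10647544e+00] [ 3.13446833 -0.00319265  1.10652743] 16.8
```

View pics/w15c.png

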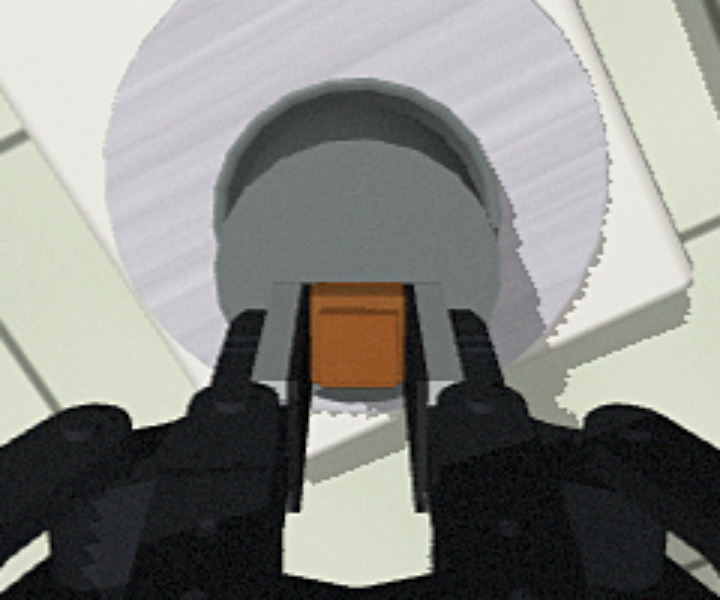

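Call:
send_rows(
  targets=[
    [0,-1.2,5,0],
    [0,-1.2,9,0],
    [0,-1.2,12,0],
    [0,-1.2,14,0],
    [0,-1.2,14,0],
    [0,-1.2,14,0],
  ],
)

```text
time: 17.5
eef_pos: [0.549, 0.0421, 0.1002]
tcp_rot: [3.135, -0.003, 1.107]
wrist_force: [-0.9, 0.0, 0.1]
finger_gap: 0.196
```

Call:
send_rows(
  targets=[
    [0,0,1,0],
    [0,0,2,0],
    [0,0,2,0],
    [0,0,2,0],
  ],
)

```text
time: 17.9
eef_pos: [0.549, 0.0421, 0.0982]
tcp_rot: [3.135, -0.003, 1.107]
wrist_force: [0.8, 0.2, -0.3]
finger_gap: 0.199
```

Call:
send_rows(
  targets=[
    [0,0,0.6,0],
    [0,0,0.6,0],
    [0,0,0.6,0],
  ],
)

```text
time: 18.2
eef_pos: [0.549, 0.0422, 0.0976]
tcp_rot: [3.135, -0.003, 1.107]
wrist_force: [0.9, -0.2, -0.3]
finger_gap: 0.198
```

Call:
send_rows(
  targets=[
    [0,0,0.5,0],
    [0,0,0.5,0],
    [0,0,0.5,0],
  ],
)

```text
time: 18.5
eef_pos: [0.5492, 0.0421, 0.0974]
tcp_rot: [3.135, -0.003, 1.107]
wrist_force: [-0.9, -0.2, 1.0]
finger_gap: 0.199
```

Call:
send_rows(
  targets=[
    [0,0,0.4,0],
    [0,0,0.4,0],
    [0,0,0.4,0],
  ],
)

```text
time: 18.8
eef_pos: [0.5493, 0.0421, 0.0974]
tcp_rot: [3.134, -0.003, 1.107]
wrist_force: [-1.2, 0.1, 3.1]
finger_gap: 0.192
```

Contact is confirmed: z is stalled and force is 3 N. I'll open.

Call:
send_rows(
  targets=[
    [0,0,0,0],
    [0,0,0,0],
    [0,0,0,0],
    [0,0,0,0],
    [0,0,0,0],
  ],
  fingers=45,
)

```text
time: 19.3
eef_pos: [0.5492, 0.0421, 0.0971]
tcp_rot: [3.135, -0.003, 1.107]
wrist_force: [0.3, 0.3, 0.2]
finger_gap: 0.525
```

Call:
send_rows(
  targets=[
    [0,0,-8,0],
    [0,0,-25,0],
    [0,0,-55,0],
    [0,10,-85,0],
    [0,35,-100,0],
    [0,58,-105,0],
    [0,60,-105,0],
    [0,60,-105,0],
    [0,60,-105,0],
  ],
)

```text
time: 20.2
eef_pos: [0.6006, 0.0158, 0.2015]
tcp_rot: [3.137, -0.002, 1.107]
wrist_force: [0.7, -0.4, 0.6]
finger_gap: 0.522
```

```bash
python3 - <<'E'
from h import *
p=cam('wrist','w16.png');W=cloud(p);s=state();T,R=tool(s);print(T,s['tcp_rot'],s['qpos'],s['time'])
cv2.imwrite('pics/w16c.png',cv2.resize(p['img'][0:220,200:440],None,fx=3,fy=3,interpolation=cv2.INTER_CUBIC)[:,:,::-1])
print('holder',circ(W,(.548,.043),.04,.089,.0985))
b=W[(np.hypot(W[...,0]-.548,W[...,1]-.043)<.035)&(W[...,2]>.1035)&(W[...,2]<.115)];print('cap top',b.mean(0),len(b),cv2.minAreaRect(b[:,:2].astype(np.float32)))
c=b.mean(0)[:2];print('tilt',np.linalg.lstsq(np.c_[b[b[:,2]>.1055][:,:2]-c,np.ones((b[:,2]>.1055).sum())],b[b[:,2]>.1055][:,2],rcond=None)[0])
m=(abs(W[...,0]-.4358)<.04)&(abs(W[...,1]-.0426)<.04)&(W[...,2]>.072)&(W[...,2]<.09);print(m.sum())
E
```

```text
[0.60051426 0.015845   0.20141616] [ 3.13723021e+00 -2.28311719e-03  1.10707915e+00] [-9.06856099e-02  1.89408022e-01  1.70362906e+00  5.66264570e-04
  1.24366114e+00 -1.19794042e+00] 20.25
holder (3358, array([0.5489, 0.0426, 0.0299]), array([0.5479, 0.043 , 0.0951]))
cap top [0.54931016 0.04258074 0.1066701 ] 327 ((0.549531877040863, 0.04236810281872749), (0.01678016409277916, 0.016298620030283928), 63.41655731201172)
tilt [-0.00314753 -0.00381229  0.10698161]
587
```

View pics/w16c.png

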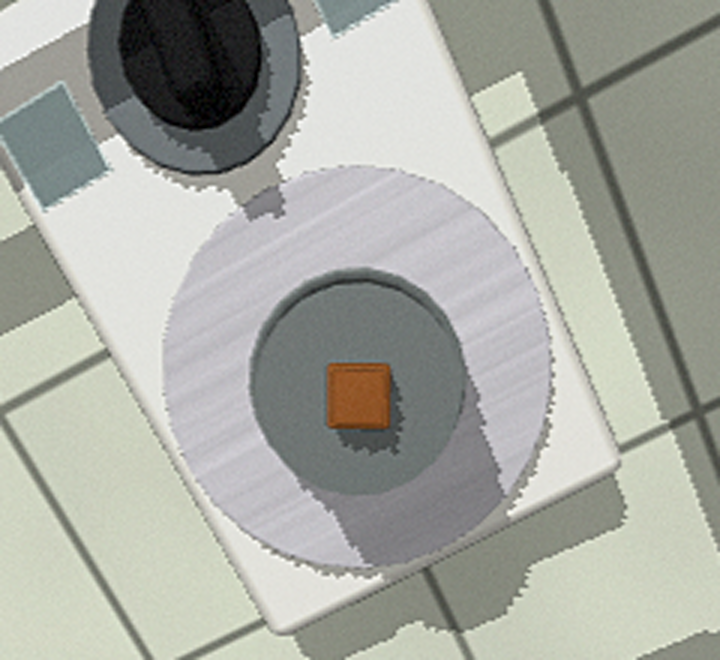

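The keycap stands upright within about 1 mm of the holder's centre, with its top at 0.107. Now the knob.

Call:
send_rows(
  targets=[
    [-6,-20,0,-0.1],
    [-15,-50,0,-0.2],
    [-24,-80,0,-0.3],
    [-31,-102,0,-0.324],
    [-31,-102,0,-0.324],
    [-31,-102,0,-0.324],
  ],
)

```text
time: 20.85
eef_pos: [0.495, 0.0341, 0.2008]
tcp_rot: [3.136, -0.001, 1.431]
wrist_force: [1.1, -0.8, -0.1]
finger_gap: 0.524
```

```bash
python3 - <<'E'
from h import *
s=state();T,R=tool(s);p=cam('wrist','w17.png');W=cloud(p);s2=state();print(T,s2['eef_pos'],s['tcp_rot'],s2['tcp_rot'],s['time'])
m=(abs(W[...,0]-.4358)<.04)&(abs(W[...,1]-.0426)<.04)&(W[...,2]>.074)&(W[...,2]<.086);b=W[m]
print(m.sum(),cv2.minAreaRect(b[:,:2].astype(np.float32)),b.mean(0))
u,sv,vt=np.linalg.svd(b[:,:2]-b[:,:2].mean(0),full_matrices=False);print('axis deg',np.degrees(np.arctan2(vt[0,1],vt[0,0])))
d=W[(abs(W[...,0]-.4358)<.04)&(abs(W[...,1]-.0426)<.04)&(W[...,2]>.045)&(W[...,2]<.054)];print('disc',cv2.minEnclosingCircle(d[:,:2].astype(np.float32)))
for r in tip_of('knob_grip',p)[:2]: print(r,px(p,r['at'][0]*640,r['at'][1]*400,z=.072))
c=cv2.minAreaRect(b[:,:2].astype(np.float32))[0];print('tool',((np.r_[c,.072]-T)@R*1000).round(1))
E
```

```text
[0.4950375  0.03407884 0.20075964] [0.49583505 0.03386364 0.20104766] [ 3.13620257e+00 -8.41176235e-04  1.43123749e+00] [ 3.13567542e+00 -8.61643948e-04  1.43099103e+00] 20.85
690 ((0.4358261525630951, 0.04115452989935875), (0.013236153870821, 0.041366204619407654), 82.24959564208984) [0.4354735  0.04136282 0.07864656]
axis deg -8.18174763354763
disc ((0.4359493553638458, 0.04120619595050812), 0.021984364837408066)
{'at': [0.4919, 0.3065], 'score': 0.58} [0.43132228 0.03985765 0.072     ]
tool [ -1.3 -60.3 128.4]
```

View pics/w17.png

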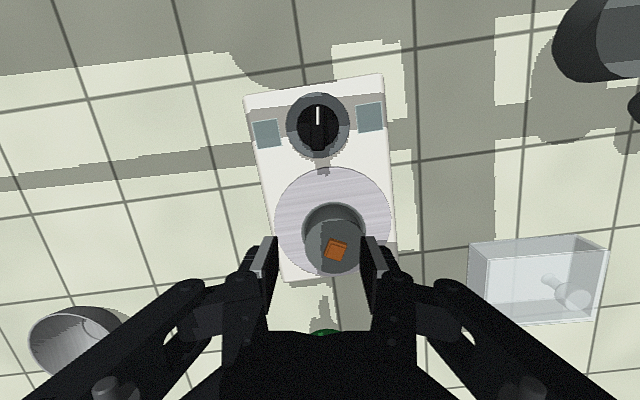

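Call:
send_rows(
  targets=[
    [0,-20,0,0],
    [-1,-45,0,0],
    [-1.3,-60,10,0],
    [-1.3,-60,40,0],
    [-1.3,-60,70,0],
    [-1.3,-60,90,0],
    [-1.3,-60,98,0],
    [-1.3,-60,98,0],
    [-1.3,-60,98,0],
  ],
)

```text
time: 21.85
eef_pos: [0.4386, 0.0407, 0.1037]
tcp_rot: [3.134, -0.001, 1.431]
wrist_force: [0.1, 1.4, 0.8]
finger_gap: 0.526
```

```bash
python3 - <<'E'
from h import *
s=state();T,R=tool(s);p=cam('wrist','w18.png');W=cloud(p);s2=state();print(T,s2['eef_pos'],s['tcp_rot'],s['time'])
m=(abs(W[...,0]-.4358)<.04)&(abs(W[...,1]-.0426)<.04)&(W[...,2]>.074)&(W[...,2]<.086);b=W[m]
r=cv2.minAreaRect(b[:,:2].astype(np.float32));print(r,((np.r_[r[0],.072]-T)@R*1000).round(1))
E
```

```text
[0.43855743 0.04067233 0.10372909] [0.43883824 0.0406601  0.10413476] [ 3.13399733e+00 -9.49075429e-04  1.43072118e+00] 21.85
((0.43543556332588196, 0.04130246490240097), (0.013981993310153484, 0.041273538023233414), 82.12529754638672) [ 0.2 -3.4 31.7]
```

View pics/w18.png

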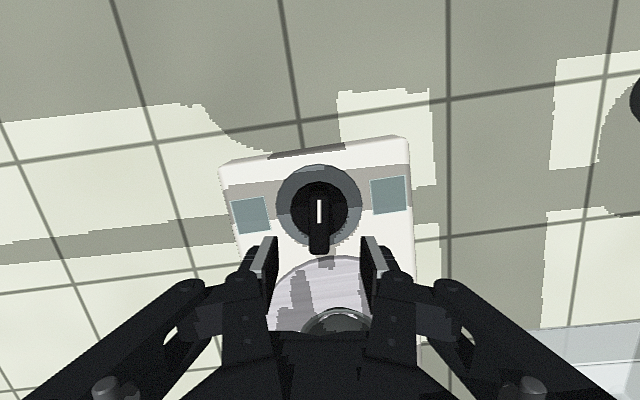

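Call:
send_rows(
  targets=[
    [0,-2,10,0],
    [0,-3,22,0],
    [0,-3,34,0],
    [0,-3,43,0],
    [0,-3,47,0],
    [0,-3,47,0],
    [0,-3,47,0],
  ],
)

```text
time: 22.6
eef_pos: [0.4364, 0.0411, 0.0571]
tcp_rot: [3.133, -0.001, 1.431]
wrist_force: [-0.3, 0.6, 0.2]
finger_gap: 0.526
```

```bash
python3 - <<'E'
from h import *
s=state();T,R=tool(s);print(T,s['tcp_rot'],s['wrist_force'],s['time'])
print(((np.array([.4356,.0412,.072])-T)@R*1000).round(1))
E
```

```text
[0.43640404 0.04106535 0.05707172] [ 3.13303179e+00 -1.03372303e-03  1.43078768e+00] [-0.27105405  0.62483607  0.20576449] 22.6
[  0.   -0.7 -14.9]
```

Call:
send_rows(
  targets=[
    [0,-0.7,0,0],
    [0,-0.7,0,0],
    [0,-0.7,0,0],
    [0,-0.7,0,0],
    [0,-0.7,0,0],
    [0,-0.7,0,0],
  ],
  fingers=5,
  grip_force=35,
)

```text
time: 23.2
eef_pos: [0.4361, 0.041, 0.0576]
tcp_rot: [3.132, -0.001, 1.431]
wrist_force: [-1.4, -1.0, 5.0]
finger_gap: 0.158
```

Call:
send_rows(
  targets=[
    [0,0,0,0.12],
    [0,0,0,0.25],
    [0,0,0,0.38],
    [0,0,0,0.51],
    [0,0,0,0.64],
    [0,0,0,0.77],
    [0,0,0,0.9],
    [0,0,0,1.03],
    [0,0,0,1.15],
    [0,0,0,1.25],
    [0,0,0,1.25],
  ],
)

```text
time: 24.3
eef_pos: [0.4358, 0.0407, 0.0576]
tcp_rot: [3.139, -0.008, 0.181]
wrist_force: [-1.6, -1.9, 4.5]
finger_gap: 0.155
```

```bash
python3 - <<'E'
from h import *
s=state();T,R=tool(s);print(T,s['tcp_rot'],s['wrist_force'],s['torque'],s['finger_gap']*85.4,s['time'])
E
```

```text
[0.43580939 0.04072613 0.05762771] [ 3.13889741 -0.00799163  0.18135603] [-1.60594676 -1.8974452   4.53925763] [-0.52198495  0.48062792 -0.08598635] 13.249130037989188 24.3
```

Call:
send_rows(
  targets=[
    [0,0,0,0.08],
    [0,0,0,0.15],
    [0,0,0,0.2],
    [0,0,0,0.23],
    [0,0,0,0.23],
    [0,0,0,0.23],
  ],
)

```text
time: 24.9
eef_pos: [0.436, 0.04, 0.0579]
tcp_rot: [3.138, -0.009, -0.04]
wrist_force: [-1.9, -2.8, 5.6]
finger_gap: 0.153
```

```bash
python3 - <<'E'
from h import *
s=state();T,R=tool(s);print(T,s['tcp_rot'],s['wrist_force'],s['torque'],s['finger_gap']*85.4,s['time'])
E
```

```text
[0.43598281 0.03996811 0.05788935] [ 3.1375707  -0.00875269 -0.03985071] [-1.87147381 -2.83719939  5.60697316] [-0.69046195  0.34905661  2.76105995] 13.106646110916117 24.9
```

Torque about z rose to 2.8 N m, so the knob is on its stop. I'll release and withdraw.

Call:
send_rows(
  targets=[
    [0,0,0,0],
    [0,0,0,0],
    [0,0,0,0],
    [0,0,0,0],
  ],
  fingers=45,
)

```text
time: 25.3
eef_pos: [0.4358, 0.0401, 0.0576]
tcp_rot: [3.139, -0.008, -0.042]
wrist_force: [1.3, 1.1, 0.7]
finger_gap: 0.525
```

Call:
send_rows(
  targets=[
    [0,0,-10,0],
    [0,0,-35,0],
    [0,0,-75,0],
    [0,0,-115,0],
    [0,15,-140,0],
    [0,45,-155,0],
    [0,60,-155,0],
    [0,60,-155,0],
    [0,60,-155,0],
  ],
)

```text
time: 26.2
eef_pos: [0.4318, -0.0191, 0.213]
tcp_rot: [3.139, -0.009, -0.044]
wrist_force: [1.0, 0.5, 0.7]
finger_gap: 0.528
```

```bash
python3 - <<'E'
from h import *
s=state();T,R=tool(s);p=cam('wrist','w20.png');W=cloud(p);print(T,s['tcp_rot'],s['wrist_force'],s['time'])
m=(abs(W[...,0]-.4358)<.04)&(abs(W[...,1]-.0412)<.04)&(W[...,2]>.074)&(W[...,2]<.086);b=W[m]
print('knob',cv2.minAreaRect(b[:,:2].astype(np.float32)),b.mean(0))
u,sv,vt=np.linalg.svd(b[:,:2]-b[:,:2].mean(0),full_matrices=False);print('axis deg',np.degrees(np.arctan2(vt[0,1],vt[0,0])))
q=cam('scene','s20.png');t=cam('top','t20.png')
for W in (W,cloud(t),cloud(q)):
    print('holder',circ(W,(.547,.043),.045,.089,.0985))
    b=W[(np.hypot(W[...,0]-.547,W[...,1]-.043)<.03)&(W[...,2]>.102)&(W[...,2]<.118)]
    if len(b): print('cap',b.mean(0),len(b))
cv2.imwrite('pics/s20c.png',cv2.resize(q['img'][120:240,240:370],None,fx=5,fy=5,interpolation=cv2.INTER_CUBIC)[:,:,::-1])
E
```

```text
[ 0.43180293 -0.01906714  0.21301487] [ 3.13948776 -0.00858847 -0.0435304 ] [1.00620543 0.50605777 0.65066135] 26.2
knob ((0.4357019364833832, 0.041433319449424744), (0.013869011774659157, 0.04165659472346306), 7.676172733306885) [0.43567486 0.04195067 0.07864806]
axis deg -82.37314505092446
holder (3193, array([0.5485, 0.0427, 0.0302]), array([0.5472, 0.0438, 0.0949]))
cap [0.54764142 0.04264053 0.1058219 ] 418
holder (273, array([0.5455, 0.0414, 0.0302]), array([0.5442, 0.0411, 0.0943]))
cap [0.54620363 0.04151685 0.10595341] 32
holder (411, array([0.5505, 0.0432, 0.031 ]), array([0.552 , 0.0421, 0.0939]))
cap [0.55217869 0.04160796 0.10561685] 47
```

View pics/w20.png

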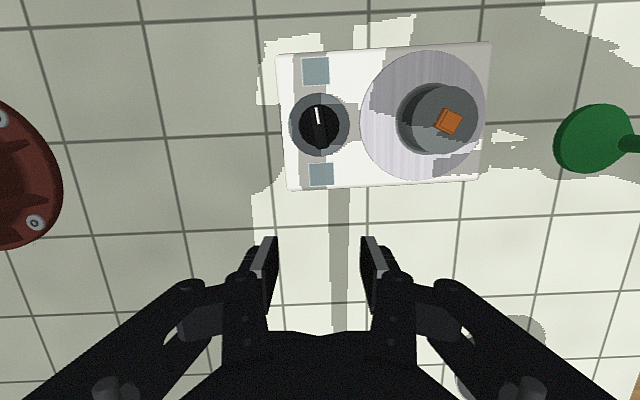

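View pics/s20c.png

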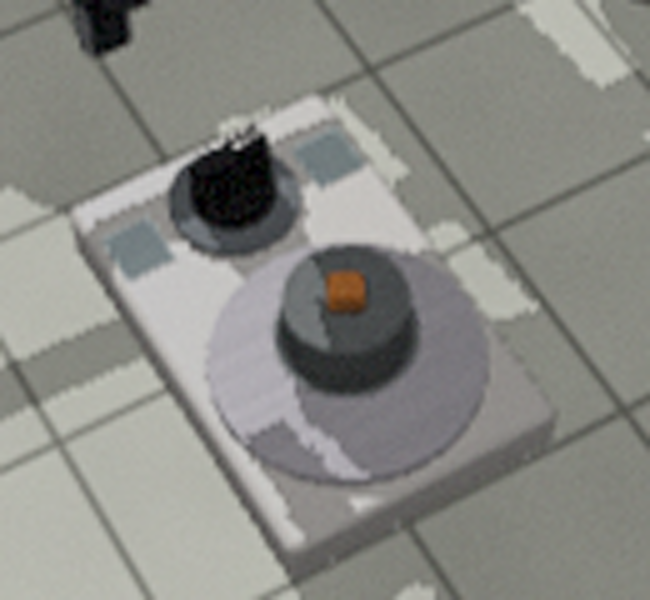

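View pics/t20.png

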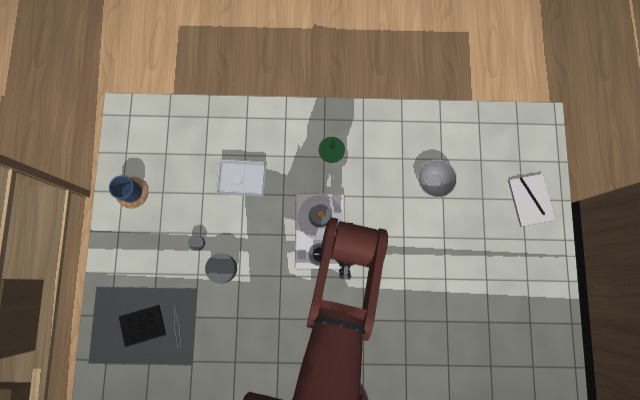

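The bar now lies at −82.4°. The turntable is yawed about +0.9°, so a full 1.45 rad (83.1°) puts the bar at −82.2°, which matches. That means the knob began about 0.16 rad on rather than at 0. The top view shows the bowl, funnel and box unmoved at (437,177), (332,149) and (241,177). The holder and keycap are in place and the gripper is clear.

```bash
python3 -c "
from plant import *
print(sign_off())"
```

```text
the job is handed in; nothing more can be done
None
```

The job is done and handed in at about 26 s of the 64 s allowed. The middle-sized holder is nested in the collar, the keycap stands on top of it, and the knob is turned clockwise to its stop. `sign_off()` gives no verdict, so the results below are my own last checks.

- **Holder:** measured after release, it is fully home and level. Its top is at 95.0 mm, as required, with tilt below 0.001 rad.
- **Keycap:** it stands upright about 1 mm from the holder's centre, with its top at about 107 mm. It was lowered until it made light contact (about 3 N), then let go.
- **Knob:** the torque rose to about 2.8 N m at the end of the turn, and the bar lies at −82.4°. Fully on (1.45 rad) should put it at −82.2°.
- **Bystanders:** the bowl, funnel and box sit where they did at the start in the overhead picture, and nothing was touching the gripper.

**Disagreements:**
- The bar turned about 1.30 rad while the gripper turned about 1.47, so it slipped in the jaws once it reached the stop. This fits the knob starting about 0.16 rad on rather than at 0.
- The overhead and scene cameras differ by about 5–7 mm in x. I placed the parts using the wrist camera.

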